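Roll the talc tin onto the parking strip

TASK

The talc tin lies on its side on the granite ledge. Roll it over the stone by pushing on its top with your fingertips, without picking it up or making it skid, until it lies still along the middle of the blue strip. Leave everything else on the ledge where it is, and end with the hand clear of it all.

Things in the scene. Friction and masses are not known exactly. Their poses are not given: they have to be found in the camera images.
- tin: aluminium talc tin, green band, plain cylinder 50 mm diameter x 130 mm, about 0.2 kg, lying on its side. Origin: on its axis at mid-length, 25 mm above the slab; x axis = cylinder axis; z up at the start, turning with it. A fingertip that presses on its top and moves across its axis rolls it half as far as the tip moves; let go at low speed it stops in a few mm. Pushed low from behind it may skid
- strip: blue strip flush with the slab's top (no step), 50 mm wide, 220 mm long, the place where round things are parked. Origin: its centre, at the slab's top. x runs along it, y across it. The tin starts 90 to 220 mm to one side, within about 5 degrees of parallel to it
- slab: dark speckled granite offcut, fixed, 340 mm (its x axis, away from the robot) x 640 mm (its y axis) x 20 mm thick; its top is 20 mm above the table. Origin: centre of its underside
- nail_brush: orange nail brush with white bristle block, 95 x 45 x 35 mm, lying on the slab's working half on the other side of the strip from the tin. Origin: centre of its underside. Bystander: leave it
- soap_tray: stainless steel soap tray with drain ridges, 90 x 130 x 16 mm, on the far part of the slab. Origin: centre of its underside. Bystander
- pump_bottle: red pump bottle with white pump head, 64 mm diameter, 176 mm tall, standing on the far part of the slab. Origin: centre of its foot. Bystander
- comb: tan wide-tooth comb, 140 mm long, 43 mm wide, 6 mm thick, on the far part of the slab. Origin: centre of its underside. Bystander
- ring_dish: white ceramic ring dish, 86 mm diameter, 22 mm high, on the far part of the slab. Origin: centre of its underside. Bystander
- tumbler: blue ceramic tumbler, 70 mm diameter, 90 mm tall, on the far part of the slab. Origin: centre of its underside. Bystander
Things that resemble listed ones, but are neither listed nor needed, are in the scene too. Leave any yellow look-alike of the tin alone.

How it is judged:
On the way, in this order (a step that is already met when the one before it is completed fails the run):
1. the tin has rolled about a quarter turn, still on the slab (angle between tin's own z axis and vertical above 1.2 rad).
2. the tin has rolled about half a turn (angle between tin's own z axis and vertical above 2.5 rad).
At the end, for the whole second after the job is handed in: The tin lies at rest on the slab over the strip: its axis within 13 mm of the strip's long midline, within 0.2 rad of parallel to it, and not past the strip's ends (its middle within 45 mm of the strip's middle) (y of tin in the frame of strip between -0.013 and 0.013 m and x of tin in the frame of strip between -0.045 and 0.045 m and angle between the x axis of tin and the x axis of strip, either way round below 0.2 rad and z of tin in the frame of strip between 0.02 and 0.03 m and linear speed of tin below 0.01 m/s and angular speed of tin below 0.3 rad/s); the robot touches nothing.
It fails at once if the tin is lifted off the slab or stood up (more than 10 mm), or falls off it (z of tin in the frame of slab above 0.055 m or z of tin in the frame of slab below 0.035 m).
It fails at once if the tin is pushed or pinched low at its side, with the fingertips down at or below its middle, instead of from its top (contact force between tin and the fingers above 1 N and z of the grasp point in the frame of slab below 0.065 m).
It fails at once if the tin skids or is carried along without turning (faster than 50 mm/s while turning slower than 0.7 rad/s) (linear speed of tin above 0.05 m/s and angular speed of tin below 0.7 rad/s).
It fails at once if something else on the ledge is moved by more than 15 mm (distance of any of nail_brush, soap_tray, pump_bottle, comb, ring_dish, tumbler from where it was at the start of the episode above 0.015 m).
It also fails if it takes over 64 s, if anything falls off the work surface, if the arm or the gripper's body presses on something with over 40 N, if the wrist force passes 120 N, or if a joint passes its speed limit or range.

ROBOT

A 6-joint arm with a two-finger parallel gripper is mounted at the origin on the work surface. World frame = base frame: x ahead of the robot, y to its left, z up, the work surface at z = 0. Lengths are in m, angles in rad, forces in N, time in s.
With the tool pointing down it reaches from about 0.275 to 0.725 m from the base axis. Payload 15.9 kg.
Tool frame: the origin (TCP) lies at the centre of the arm's flange, where the gripper is bolted on; the fingertips stand 173 mm ahead of it and the grasp point (between the pads) lies 155 mm ahead of it (robot.nose_length is the distance from the TCP to the fingertips, in m); z points along the fingers, y is the direction in which the jaws open and shut (so a half turn about z gives the same grasp; the last joint's range is limited). The gripper opens to 85 mm and grips with 20 to 120 N. Pads are 22 mm wide; open, the fingers measure 114 mm over their backs; the gripper's body (76 mm by 85 mm) begins 54 mm behind the grasp point. The pads swing forward as they close: fully open they stand 13 mm farther back than shut.
Start: joints at [-1.337, 0.213, -0.034, 1.323, 0, 1.571], TCP at [0.116, -0.486, 0.405] pointing down, gripper open.
Joint ranges: [-2.98, 2.98], [-0.74, 1.72], [-1.14, 1.35], [-2.1, 2.04], [-1.57, 1.44], [-3.14, 3.14]. Speed limits (rad/s): [1.89, 1.89, 2.39, 2.57, 3.14, 3.14].

INTERFACE

Orientations are given as a rotation vector (axis times angle).
In Python, from bench import robot gives the robot as it stands. The module is installed in compiled form; this text tells all that it offers.
- The arm moves only by the tool carry_out, never from a script. Its argument "targets" is a list of rows, each an object of numbers: "x", "y", "z": the shift along the tool's x, y, z in m; "ax", "ay", "az": the turn, a rotation vector about the tool's x, y, z in rad. In form: [{"x": .., "y": .., "z": .., "ax": .., "ay": .., "az": ..}, ...]. A call has 1 to 12 rows; each row shifts and turns the commanded pose from where the row before left it, along the tool's axes as they then stand; what a row does not reach is not made up. A row lasts 1/10 s, in which the tool goes at most 50 mm and 8.59 degrees, less where a joint would pass 70% of its speed; a pose out of reach is approached as far as the arm can. A call is refused whole if a number of a shift passes 0.05 or a number of a turn 0.15, either way. A call with a gripper value outside its range is refused whole. "fingers" is the opening, from 0 (shut) to 1 (fully open), set as the call begins (left out, the last holds). The fingers move at their own pace and stop on an object; "squeeze" is the grip in N (left out, the last holds). Time passes only in rows, so rows that do not move let the fingers close. It gives the time, the measured TCP pose, the force and the opening at its end, in the units of the state.
- robot.get_obs(): the state, without advancing time (a new reading comes with each control period).
- robot.snapshot(name): name is "scene" or "top" or "wrist"; returns a dict with "color" (480x640x3 uint8, red, green, blue), "intrinsics" (3x3 intrinsics, pixels), "rvec" (rotation vector, rad) and "tvec" (3), from world to camera coordinates, as OpenCV has them; the wrist camera has in their place "T_tool_cam" (4x4, takes a point from camera to tool coordinates, whose origin is the TCP and whose axes are the flange's). Camera axes: x right, y down, z forward; pixel columns grow to the right and rows downward; lengths in m; the calibration is good to about 2 mm. A picture is of the moment at which its call begins: read the wrist's pose just before it. There is no depth.
- robot.hand_in(): hands the job in, once; it reports no verdict.
The state is a dict: "t": time; "qpos": joint angles; "dq": joint speeds; "tau": joint torques, N m; "eef_pos": TCP position; "tool_rot": TCP orientation; "wrist_force": force on the tool from outside, world axes, zero at the start; "moment": the same for the moment, N m; "opening": finger opening in m.
Only numpy, scipy, OpenCV 4.12 (cv2) and the standard library are available. Lean on these libraries where they do the work, as an engineer would, in place of code of your own. Each camera call takes 0.05 s, during which the arm holds its last target.

## Working session

There is one attempt and no reset: what is moved stays moved. The work goes in short steps, Python scripts to look and compute and a tool call to move; the robot and the scene stay as the last step left them, time stands still between calls to the robot, and variables do not carry over. Pictures are saved under pics/ and viewed, and the job is handed in when it is done.

Besides the shell and the picture viewer there is one more tool, called after ">>>" in YAML: its name, and indented under it one key for each argument. carry_out: Moves the arm, as the interface text tells. Its arguments: {"type":"object","properties":{"targets":{"type":"array","items":{"type":"object","properties":{"x":{"type":"number"},"y":{"type":"number"},"z":{"type":"number"},"ax":{"type":"number"},"ay":{"type":"number"},"az":{"type":"number"}}}},"fingers":{"type":"number"},"squeeze":{"type":"number"}},"required":["targets"]}

```bash
mkdir -p pics; python3 - <<'E'
from bench import robot
import cv2
o=robot.get_obs()
for k,v in o.items(): print(k,v)
for n in("scene","top"):
    s=robot.snapshot(n); cv2.imwrite(f"pics/{n}0.png",s["color"][:,:,::-1]); print(n,s["intrinsics"].tolist(),s["rvec"],s["tvec"])
E
```

```text
t 0.0
qpos [-1.33700021e+00  2.13394906e-01 -3.50459512e-02  1.32346617e+00
 -2.76642342e-05  1.57078442e+00]
dq [-0.00067574 -0.00011659  0.00196088  0.00026349  0.00042554 -0.00121793]
tau [ 2.83006284e-05 -6.86143470e+01  4.87127995e+01  1.74091238e-02
  1.91587606e-05  3.20080282e-06]
eef_pos [ 0.11580262 -0.48627375  0.40420189]
tool_rot [-3.11905733e+00 -3.66300535e-01  2.46547865e-04]
wrist_force [-0.476449   -0.18157259 -0.32959878]
moment [ 0.01018638 -0.04384738  0.01139551]
opening 0.08489920733735037
scene [[554.0916801601562, 0.0, 320.7454175021272], [0.0, 554.0916801601562, 246.63881894982438], [0.0, 0.0, 1.0]] [ 1.67792695  1.58845084 -0.8016623 ] [-0.08642109 -0.23786743  1.47810255]
top [[580.8829367779217, 0.0, 318.7109346379151], [0.0, 580.8829367779217, 237.91522371542325], [0.0, 0.0, 1.0]] [ 2.14132965 -2.0666956   0.21972314] [0.04494692 0.53885374 1.25520147]
```

View pics/scene0.png

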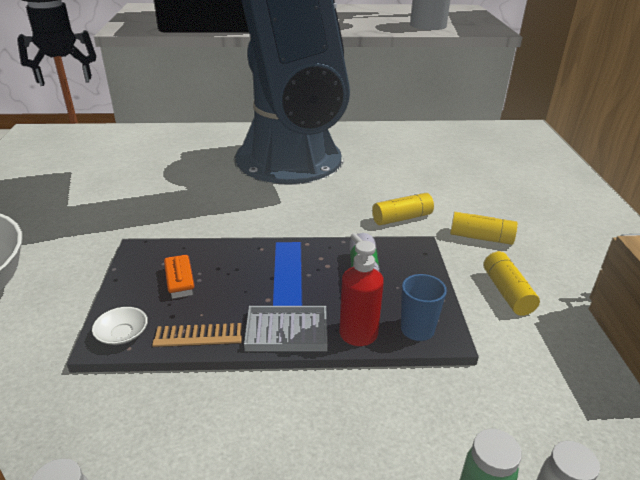

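View pics/top0.png

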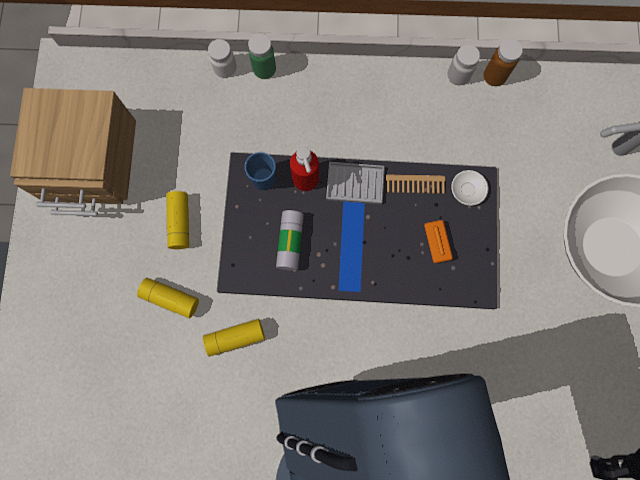

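The top view shows the green-banded tin at about (290,240), the blue strip at about (352,245), and the nail brush at (438,241). The three yellow cylinders at (177,220), (168,297) and (234,337) are look-alikes off the slab. Only the one at (290,240) has a green band and lies on the slab. I'll measure it next and check it in a crop.

```bash
cat > h.py <<'E'
import numpy as np, cv2
from bench import robot
from scipy.spatial.transform import Rotation as R
def ray(s,px,z):
    Rm=R.from_rotvec(s["rvec"]).as_matrix(); c=-Rm.T@s["tvec"]
    p=cv2.undistortPoints(np.float32(px).reshape(-1,1,2),s["intrinsics"],None).reshape(-1,2)
    d=np.c_[p,np.ones(len(p))]@Rm
    return c+d*((np.atleast_1d(z)-c[2])/d[:,2])[:,None], c
def big(m):
    n,l,st,_=cv2.connectedComponentsWithStats(m.astype(np.uint8)); k=1+np.argmax(st[1:,4]); return (l==k).astype(np.uint8)
def rect(m): return cv2.minAreaRect(max(cv2.findContours(m,0,2)[0],key=cv2.contourArea))
def look(tag):
    s=robot.snapshot("top"); im=s["color"]; cv2.imwrite(f"pics/{tag}.png",im[:,:,::-1])
    hsv=cv2.cvtColor(im,cv2.COLOR_RGB2HSV); H,S,V=[hsv[...,i].astype(int) for i in range(3)]
    return s,im,H,S,V
E
python3 - <<'E'
from h import *
s,im,H,S,V=look("top1")
cv2.imwrite("pics/crop1.png",cv2.resize(im[140:315,210:510,::-1],None,fx=2.6,fy=2.6,interpolation=2))
roi=np.zeros(H.shape,bool); roi[195:300,225:470]=1
m=big((abs(H-113)<12)&(S>150)&(V>60)&roi); b=cv2.boxPoints(rect(m)); print("strip",b.tolist()); print(ray(s,b,.02)[0].round(4))
roi2=roi.copy(); roi2[:,320:]=0; roi2[:205]=0
m=big(((V>110)|((abs(H-65)<20)&(S>100)))&roi2); m=cv2.morphologyEx(m,cv2.MORPH_CLOSE,np.ones((5,5)))
b=cv2.boxPoints(rect(m)); print("tin",b.tolist(),m.sum()); P,c=ray(s,b,.045); print(P.round(4)); print("mid",P.mean(0),"cam",c)
g=big((abs(H-65)<20)&(S>100)&roi2); print("green",cv2.boxPoints(rect(g)).tolist())
m=big((abs(H-10)<8)&(S>150)&roi); b=cv2.boxPoints(rect(m));print("brush",ray(s,b,.055)[0].round(3).tolist())
m=big((V<70)); b=cv2.boxPoints(rect(m));print("slab",ray(s,[[231,153],[498,167],[498,307],[218,292]],.02)[0].round(3).tolist())
E
```

```text
strip [[338.1188659667969, 290.2828674316406], [342.4027404785156, 201.3928985595703], [364.1714782714844, 202.44198608398438], [359.8876037597656, 291.33197021484375]]
[[ 0.4245  0.0158  0.02  ]
 [ 0.6355  0.0117  0.02  ]
 [ 0.6347 -0.0397  0.02  ]
 [ 0.4239 -0.0339  0.02  ]]
tin [[275.3414306640625, 265.92681884765625], [281.695068359375, 208.743896484375], [303.64630126953125, 211.18292236328125], [297.29266357421875, 268.3658447265625]] 1114
[[0.4716 0.1599 0.045 ]
 [0.6058 0.1521 0.045 ]
 [0.6018 0.1012 0.045 ]
 [0.4678 0.11   0.045 ]]
mid [0.53673635 0.1308115  0.045     ] cam [0.25627245 0.0493221  1.34156851]
green [[289.1219787597656, 251.9024658203125], [291.5610046386719, 229.95123291015625], [301.4390563964844, 231.04879760742188], [299.0000305175781, 253.00003051757812]]
brush [[0.58, -0.172, 0.055], [0.593, -0.217, 0.055], [0.5, -0.239, 0.055], [0.487, -0.195, 0.055]]
slab [[0.747, 0.283, 0.02], [0.734, -0.358, 0.02], [0.399, -0.348, 0.02], [0.411, 0.29, 0.02]]
```

View pics/crop1.png

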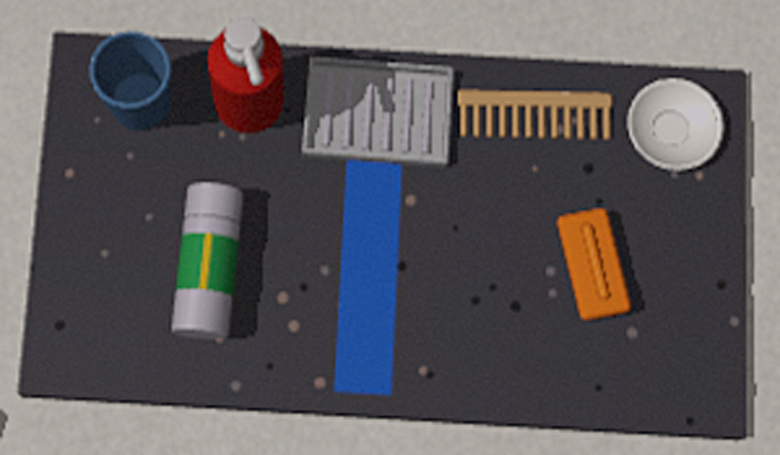

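The crop confirms the tin: a pale cylinder with a green band, measuring about 134 x 51 mm at axis height, which matches. The tin's middle is at (0.536, 0.131) with axis angle -0.06. The strip's centre is at about (0.534, -0.012) with angle -0.024. I'll turn the tool, shut the fingers and move above the tin.

>>> carry_out:
  targets:
    - {"az": 0.148}
    - {"az": 0.148}
    - {"x": 0.02,"y": -0.035}
    - {"x": 0.02,"y": -0.035}
    - {"x": 0.02,"y": -0.035}
    - {"x": 0.02,"y": -0.035}
    - {"x": 0.02,"y": -0.035}
    - {"x": 0.02,"y": -0.035}
    - {"x": 0.02,"y": -0.035}
    - {"x": 0.02,"y": -0.035}
    - {"x": 0.02,"y": -0.035}
    - {"x": 0.02,"y": -0.035}
  fingers: 0
  squeeze: 20

```text
invalid input at $.targets[0]: expected keys x, y, z, ax, ay, az
```

```bash
cat >> h.py <<'E'
def goto(x,y,z):
    o=robot.get_obs(); Rm=R.from_rotvec(o["tool_rot"]).as_matrix()
    print("t",o["t"],"pos",o["eef_pos"].round(4),"F",o["wrist_force"].round(1),"open",round(o["opening"],4)); print(Rm.round(3).tolist())
    print("tool delta",(Rm.T@(np.array([x,y,z])-o["eef_pos"])).round(4))
E
python3 -c "
from h import *
print(robot.nose_length);goto(.536,.141,.29)"
```

```text
0.1734
t 0.15 pos [ 0.1158 -0.4863  0.4043] F [-0.1 -0.  -1.3] open 0.0852
[[0.973, 0.232, -0.0], [0.232, -0.973, 0.001], [-0.0, -0.001, -1.0]]
tool delta [ 0.5541 -0.5128  0.1148]
```

All six keys are required in each row.

>>> carry_out:
  targets:
    - {"x": 0,"y": 0,"z": 0,"ax": 0,"ay": 0,"az": 0.148}
    - {"x": 0,"y": 0,"z": 0,"ax": 0,"ay": 0,"az": 0.148}
    - {"x": 0.02,"y": -0.035,"z": 0,"ax": 0,"ay": 0,"az": 0}
    - {"x": 0.02,"y": -0.035,"z": 0,"ax": 0,"ay": 0,"az": 0}
    - {"x": 0.02,"y": -0.035,"z": 0,"ax": 0,"ay": 0,"az": 0}
    - {"x": 0.02,"y": -0.035,"z": 0,"ax": 0,"ay": 0,"az": 0}
    - {"x": 0.02,"y": -0.035,"z": 0,"ax": 0,"ay": 0,"az": 0}
    - {"x": 0.02,"y": -0.035,"z": 0,"ax": 0,"ay": 0,"az": 0}
    - {"x": 0.02,"y": -0.035,"z": 0,"ax": 0,"ay": 0,"az": 0}
    - {"x": 0.02,"y": -0.035,"z": 0,"ax": 0,"ay": 0,"az": 0}
    - {"x": 0.02,"y": -0.035,"z": 0,"ax": 0,"ay": 0,"az": 0}
    - {"x": 0.02,"y": -0.035,"z": 0,"ax": 0,"ay": 0,"az": 0}
  fingers: 0
  squeeze: 20

```text
t: 1.35
eef_pos: [0.3377, -0.1479, 0.4047]
tool_rot: [3.14, -0.098, 0.0]
wrist_force: [0.9, -0.8, 0.3]
opening: -0.0003
```

```bash
python3 -c "
from h import *
goto(.536,.141,.29)"
```

```text
t 1.35 pos [ 0.3377 -0.1479  0.4047] F [ 0.9 -0.8  0.3] open -0.0003
[[0.998, -0.062, 0.0], [-0.062, -0.998, -0.0], [0.0, 0.0, -1.0]]
tool delta [ 0.18   -0.3007  0.1147]
```

>>> carry_out:
  targets:
    - {"x": 0.02,"y": -0.034,"z": 0,"ax": 0,"ay": 0,"az": 0}
    - {"x": 0.02,"y": -0.034,"z": 0,"ax": 0,"ay": 0,"az": 0}
    - {"x": 0.02,"y": -0.034,"z": 0.01,"ax": 0,"ay": 0,"az": 0}
    - {"x": 0.02,"y": -0.034,"z": 0.015,"ax": 0,"ay": 0,"az": 0}
    - {"x": 0.02,"y": -0.034,"z": 0.015,"ax": 0,"ay": 0,"az": 0}
    - {"x": 0.02,"y": -0.034,"z": 0.015,"ax": 0,"ay": 0,"az": 0}
    - {"x": 0.02,"y": -0.034,"z": 0.015,"ax": 0,"ay": 0,"az": 0}
    - {"x": 0.02,"y": -0.034,"z": 0.015,"ax": 0,"ay": 0,"az": 0}
    - {"x": 0.01,"y": -0.015,"z": 0.015,"ax": 0,"ay": 0,"az": 0}
    - {"x": 0,"y": 0,"z": 0.01,"ax": 0,"ay": 0,"az": 0}
    - {"x": 0,"y": 0,"z": 0,"ax": 0,"ay": 0,"az": 0}

```text
t: 2.45
eef_pos: [0.5176, 0.0366, 0.2975]
tool_rot: [-3.07, -0.08, 0.008]
wrist_force: [-0.3, -0.9, -0.5]
opening: 0.0003
```

```bash
python3 -c "
from h import *
goto(.536,.141,.243)
s=robot.snapshot('wrist');cv2.imwrite('pics/w1.png',s['color'][:,:,::-1])
s=robot.snapshot('scene');cv2.imwrite('pics/s1.png',s['color'][:,:,::-1])"
```

```text
t 2.45 pos [0.5176 0.0366 0.2975] F [-0.3 -0.9 -0.5] open 0.0003
[[0.999, 0.052, -0.007], [0.052, -0.996, 0.07], [-0.004, -0.071, -0.997]]
tool delta [ 0.0241 -0.0992  0.0616]
```

View pics/w1.png

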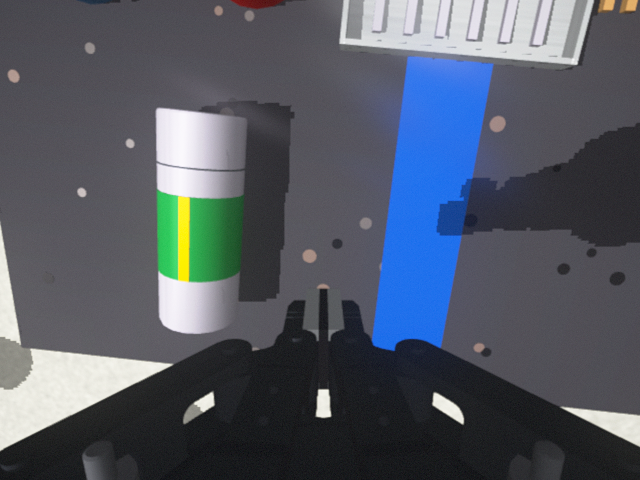

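The wrist view shows the tin at (200,220) and the shut fingertips at (322,295). The speed cap cut the last rows short and left the tool slightly tilted, so I'll work out a correction.

```bash
cat >> h.py <<'E'
def corr(x,y,z,yaw=-.062):
    o=robot.get_obs(); R0=R.from_rotvec(o["tool_rot"]); Rt=R.from_matrix(np.array([[np.cos(yaw),np.sin(yaw),0],[np.sin(yaw),-np.cos(yaw),0],[0,0,-1.]]))
    print("rot",(R0.inv()*Rt).as_rotvec().round(4),"delta now",(R0.inv().apply(np.array([x,y,z])-o["eef_pos"])).round(4),"after",(Rt.inv().apply(np.array([x,y,z])-o["eef_pos"])).round(4),"q",o["qpos"].round(3),"pos",o["eef_pos"].round(4),"F",o["wrist_force"].round(1),"t",o["t"])
E
python3 -c "
from h import *
corr(.536,.141,.253)"
```

```text
rot [-0.0707  0.0051  0.1136] delta now [ 0.0235 -0.1     0.0535] after [ 0.0116 -0.1055  0.0463] q [ 0.051  0.296 -0.197  1.079  0.071  3.141] pos [0.5179 0.0364 0.2993] F [-0.1 -0.3  0.4] t 2.55
```

Joint 6 has reached its range limit at 3.14. I'll use the equivalent grasp a half turn away, turning back about tool z.

>>> carry_out:
  targets:
    - {"x": 0,"y": 0,"z": 0,"ax": 0,"ay": 0,"az": -0.148}
    - {"x": 0,"y": 0,"z": 0,"ax": -0.07,"ay": 0.015,"az": 0}
    - {"x": 0,"y": 0,"z": 0,"ax": 0,"ay": 0,"az": -0.148}
    - {"x": 0,"y": 0,"z": 0,"ax": 0,"ay": 0,"az": -0.148}
    - {"x": 0,"y": 0,"z": 0,"ax": 0,"ay": 0,"az": -0.148}
    - {"x": 0,"y": 0,"z": 0,"ax": 0,"ay": 0,"az": -0.148}
    - {"x": 0,"y": 0,"z": 0,"ax": 0,"ay": 0,"az": -0.148}
    - {"x": 0,"y": 0,"z": 0,"ax": 0,"ay": 0,"az": -0.148}
    - {"x": 0,"y": 0,"z": 0,"ax": 0,"ay": 0,"az": -0.148}
    - {"x": 0,"y": 0,"z": 0,"ax": 0,"ay": 0,"az": -0.148}
    - {"x": 0,"y": 0,"z": 0,"ax": 0,"ay": 0,"az": -0.148}
    - {"x": 0,"y": 0,"z": 0,"ax": 0,"ay": 0,"az": -0.148}

```text
t: 3.75
eef_pos: [0.5182, 0.0363, 0.3001]
tool_rot: [2.081, 2.333, 0.033]
wrist_force: [-0.0, 0.2, 0.2]
opening: 0.0003
```

>>> carry_out:
  targets:
    - {"x": 0,"y": 0,"z": 0,"ax": 0,"ay": 0,"az": -0.148}
    - {"x": 0,"y": 0,"z": 0,"ax": 0,"ay": 0,"az": -0.148}
    - {"x": 0,"y": 0,"z": 0,"ax": 0,"ay": 0,"az": -0.148}
    - {"x": 0,"y": 0,"z": 0,"ax": 0,"ay": 0,"az": -0.148}
    - {"x": 0,"y": 0,"z": 0,"ax": 0,"ay": 0,"az": -0.148}
    - {"x": 0,"y": 0,"z": 0,"ax": 0,"ay": 0,"az": -0.148}
    - {"x": 0,"y": 0,"z": 0,"ax": 0,"ay": 0,"az": -0.148}
    - {"x": 0,"y": 0,"z": 0,"ax": 0,"ay": 0,"az": -0.148}
    - {"x": 0,"y": 0,"z": 0,"ax": 0,"ay": 0,"az": -0.148}

```text
t: 4.65
eef_pos: [0.5182, 0.0363, 0.3001]
tool_rot: [0.194, 3.11, 0.011]
wrist_force: [0.3, -0.1, 0.5]
opening: 0.0001
```

```bash
python3 -c "
from h import *
corr(.536,.141,.253,np.pi-.062)"
```

```text
rot [ 0.0076  0.0251 -0.0628] delta now [-0.0034  0.1057  0.0481] after [-0.0112  0.1056  0.0471] q [ 0.069  0.281 -0.214  1.05   0.003  0.194] pos [0.5182 0.0363 0.3001] F [ 0.3 -0.1  0.5] t 4.65
```

>>> carry_out:
  targets:
    - {"x": 0,"y": 0,"z": 0,"ax": 0.008,"ay": 0.025,"az": -0.063}
    - {"x": -0.002,"y": 0.015,"z": 0,"ax": 0,"ay": 0,"az": 0}
    - {"x": -0.002,"y": 0.02,"z": 0,"ax": 0,"ay": 0,"az": 0}
    - {"x": -0.002,"y": 0.02,"z": 0.005,"ax": 0,"ay": 0,"az": 0}
    - {"x": -0.002,"y": 0.02,"z": 0.01,"ax": 0,"ay": 0,"az": 0}
    - {"x": -0.002,"y": 0.02,"z": 0.01,"ax": 0,"ay": 0,"az": 0}
    - {"x": -0.001,"y": 0.01,"z": 0.01,"ax": 0,"ay": 0,"az": 0}
    - {"x": 0,"y": 0,"z": 0.01,"ax": 0,"ay": 0,"az": 0}
    - {"x": 0,"y": 0,"z": 0.005,"ax": 0,"ay": 0,"az": 0}
    - {"x": 0,"y": 0,"z": 0,"ax": 0,"ay": 0,"az": 0}

```text
t: 5.65
eef_pos: [0.5361, 0.1401, 0.2484]
tool_rot: [-0.107, -3.137, 0.001]
wrist_force: [1.4, 0.2, 0.1]
opening: 0.0
```

```bash
python3 -c "
from h import *
corr(.536,.141,.243,np.pi-.062)
s=robot.snapshot('wrist');cv2.imwrite('pics/w2.png',s['color'][:,:,::-1])"
```

```text
rot [-0.0007 -0.0025 -0.0061] delta now [0.0002 0.0009 0.0054] after [0.0002 0.0009 0.0054] q [ 0.256  0.402 -0.18   0.992  0.     0.324] pos [0.5361 0.1401 0.2484] F [1.4 0.2 0.1] t 5.65
```

View pics/w2.png

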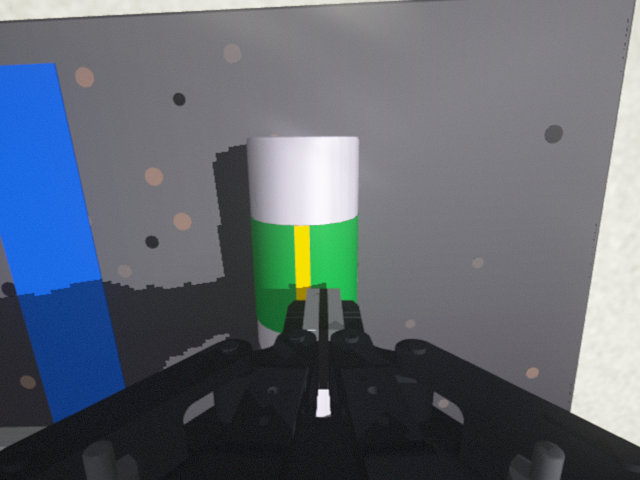

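The tin's axis is under column 304 and the fingertips are at about 322, so they sit roughly 8 mm behind the crown, on the yellow-stripe side. I'll lower them gently until they touch.

>>> carry_out:
  targets:
    - {"x": 0,"y": 0,"z": 0.002,"ax": 0,"ay": 0,"az": 0}
    - {"x": 0,"y": 0,"z": 0.002,"ax": 0,"ay": 0,"az": 0}
    - {"x": 0,"y": 0,"z": 0.001,"ax": 0,"ay": 0,"az": 0}
    - {"x": 0,"y": 0,"z": 0,"ax": 0,"ay": 0,"az": 0}

```text
t: 6.1
eef_pos: [0.5364, 0.1408, 0.2439]
tool_rot: [-0.105, -3.138, 0.0]
wrist_force: [0.3, 0.7, 0.7]
opening: 0.0
```

>>> carry_out:
  targets:
    - {"x": 0,"y": 0,"z": 0.001,"ax": 0,"ay": 0,"az": 0}
    - {"x": 0,"y": 0,"z": 0,"ax": 0,"ay": 0,"az": 0}

```text
t: 6.3
eef_pos: [0.5365, 0.141, 0.2431]
tool_rot: [-0.105, -3.139, 0.0]
wrist_force: [-0.7, 0.1, 3.4]
opening: 0.0004
```

Contact at about 3 N. I'll press slightly more and make the first short stroke.

>>> carry_out:
  targets:
    - {"x": 0,"y": 0,"z": 0.001,"ax": 0,"ay": 0,"az": 0}
    - {"x": 0,"y": -0.002,"z": 0,"ax": 0,"ay": 0,"az": 0}
    - {"x": 0,"y": -0.004,"z": 0,"ax": 0,"ay": 0,"az": 0}
    - {"x": 0,"y": -0.004,"z": 0,"ax": 0,"ay": 0,"az": 0}

```text
t: 6.7
eef_pos: [0.5359, 0.1311, 0.2431]
tool_rot: [-0.105, -3.14, -0.001]
wrist_force: [-6.5, 1.5, 19.4]
opening: 0.0001
```

```bash
python3 -c "
from h import *
s=robot.snapshot('wrist');cv2.imwrite('pics/w3.png',s['color'][:,:,::-1])"
```

```text
(no output)
```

View pics/w3.png

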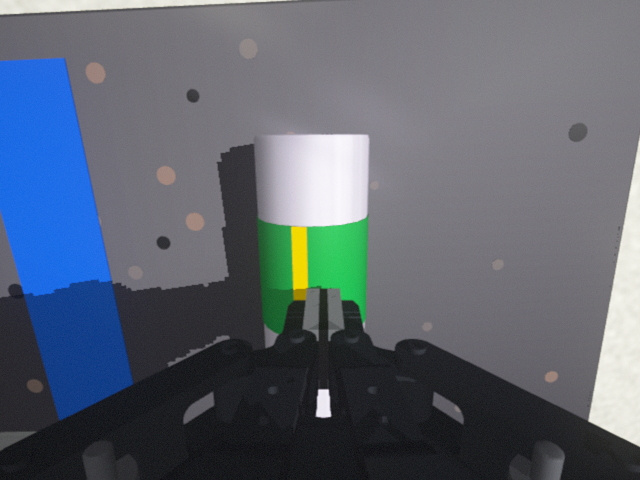

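The tin is rolling: its stripe has moved left and the axis is now at column 313, with the tip at 322. Continuing the stroke.

>>> carry_out:
  targets:
    - {"x": 0,"y": -0.004,"z": 0,"ax": 0,"ay": 0,"az": 0}
    - {"x": 0,"y": -0.005,"z": 0,"ax": 0,"ay": 0,"az": 0}
    - {"x": 0,"y": -0.005,"z": 0,"ax": 0,"ay": 0,"az": 0}
    - {"x": 0,"y": -0.004,"z": 0,"ax": 0,"ay": 0,"az": 0}

```text
t: 7.15
eef_pos: [0.5348, 0.1129, 0.2431]
tool_rot: [0.105, 3.14, 0.001]
wrist_force: [-4.2, 0.9, 17.3]
opening: 0.0004
```

```bash
python3 -c "
from h import *
s=robot.snapshot('wrist');cv2.imwrite('pics/w4.png',s['color'][:,:,::-1])"
```

```text
(no output)
```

View pics/w4.png

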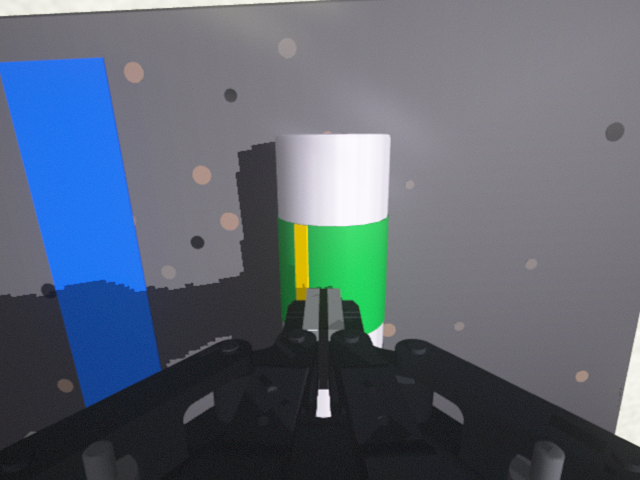

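The axis is at column 333, so the tip is 5 mm ahead of the crown and still pressing at 17 N. I'll finish this stroke, lift, step back and start the next one.

>>> carry_out:
  targets:
    - {"x": 0,"y": -0.004,"z": 0,"ax": 0,"ay": 0,"az": 0}
    - {"x": 0,"y": -0.002,"z": -0.004,"ax": 0,"ay": 0,"az": 0}
    - {"x": 0,"y": 0.008,"z": -0.002,"ax": 0,"ay": 0,"az": 0}
    - {"x": 0,"y": 0.01,"z": 0,"ax": 0,"ay": 0,"az": 0}
    - {"x": 0,"y": 0,"z": 0.002,"ax": 0,"ay": 0,"az": 0}
    - {"x": 0,"y": 0,"z": 0.002,"ax": 0,"ay": 0,"az": 0}
    - {"x": 0,"y": 0,"z": 0.002,"ax": 0,"ay": 0,"az": 0}

```text
t: 7.9
eef_pos: [0.5354, 0.1252, 0.2421]
tool_rot: [-0.104, -3.139, -0.001]
wrist_force: [-9.5, 3.0, 31.6]
opening: -0.0001
```

```bash
python3 -c "
from h import *
s=robot.snapshot('wrist');cv2.imwrite('pics/w5.png',s['color'][:,:,::-1])"
```

```text
(no output)
```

View pics/w5.png

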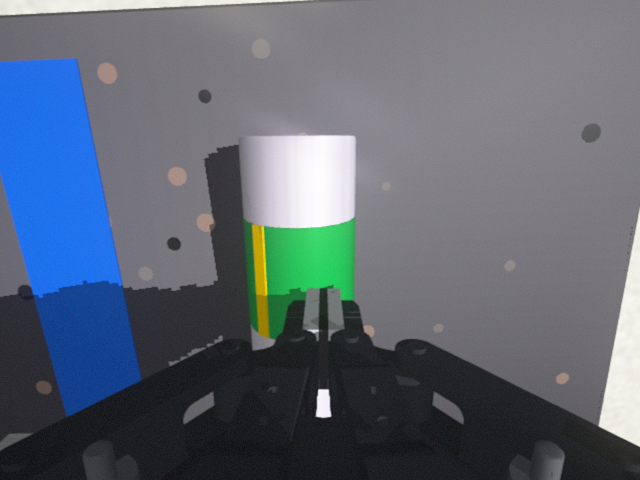

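The tip is 10 mm behind the crown but pressing at 31 N, so I'll ease up 1 mm and then stroke.

>>> carry_out:
  targets:
    - {"x": 0,"y": 0,"z": -0.001,"ax": 0,"ay": 0,"az": 0}
    - {"x": 0,"y": -0.003,"z": 0,"ax": 0,"ay": 0,"az": 0}
    - {"x": 0,"y": -0.005,"z": 0,"ax": 0,"ay": 0,"az": 0}
    - {"x": 0,"y": -0.005,"z": 0,"ax": 0,"ay": 0,"az": 0}
    - {"x": 0,"y": -0.005,"z": 0,"ax": 0,"ay": 0,"az": 0}
    - {"x": 0,"y": -0.005,"z": 0,"ax": 0,"ay": 0,"az": 0}
    - {"x": 0,"y": -0.005,"z": 0,"ax": 0,"ay": 0,"az": 0}
    - {"x": 0,"y": -0.004,"z": 0,"ax": 0,"ay": 0,"az": 0}

```text
t: 8.75
eef_pos: [0.5334, 0.0925, 0.2433]
tool_rot: [-0.106, -3.139, 0.0]
wrist_force: [-1.9, 0.4, 8.9]
opening: -0.0002
```

```bash
cat >> h.py <<'E'
def tin(tag):
    s=robot.snapshot('wrist'); im=s['color']; cv2.imwrite(f'pics/{tag}.png',im[:,:,::-1])
    h=cv2.cvtColor(im,cv2.COLOR_RGB2HSV); m=((abs(h[...,0].astype(int)-63)<15)&(h[...,1]>100)) | ((h[...,1]<45)&(h[...,2]>150))|((abs(h[...,0].astype(int)-26)<6)&(h[...,1]>150))
    for r in(160,200,240,275):
        c=np.where(m[r,150:520])[0]+150; print(r,c.min() if len(c) else None,c.max() if len(c) else None, (c.min()+c.max())/2 if len(c) else None)
E
python3 -c "
from h import *
tin('w6');corr(.536,0,.243,np.pi-.062)"
```

```text
160 291 393 342.0
200 293 391 342.0
240 280 390 335.0
275 281 388 334.5
rot [-0.0003 -0.0008 -0.0054] delta now [-0.0089 -0.0917  0.0003] after [-0.0084 -0.0917  0.0002] q [ 0.171  0.381 -0.225  0.965 -0.     0.238] pos [0.5333 0.0921 0.2432] F [-0.8 -1.1  8.9] t 8.8
```

View pics/w6.png

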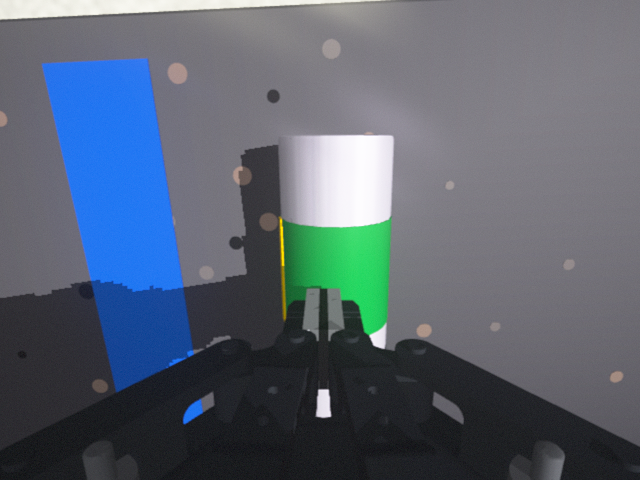

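The stripe is rotating out of view, so it rolls without skidding. The tip is 6 mm ahead of the crown at 9 N. On to the next cycle.

>>> carry_out:
  targets:
    - {"x": 0,"y": -0.004,"z": 0,"ax": 0,"ay": 0,"az": 0}
    - {"x": 0,"y": -0.002,"z": -0.004,"ax": 0,"ay": 0,"az": 0}
    - {"x": 0,"y": 0.01,"z": -0.002,"ax": 0,"ay": 0,"az": 0}
    - {"x": 0,"y": 0.01,"z": 0,"ax": 0,"ay": 0,"az": 0}
    - {"x": 0,"y": 0,"z": 0.003,"ax": 0,"ay": 0,"az": 0}
    - {"x": 0,"y": 0,"z": 0.002,"ax": 0,"ay": 0,"az": 0}
    - {"x": 0,"y": 0,"z": 0,"ax": 0,"ay": 0,"az": 0}

```text
t: 9.5
eef_pos: [0.5339, 0.107, 0.2433]
tool_rot: [-0.104, -3.137, 0.001]
wrist_force: [0.0, -0.9, -0.4]
opening: -0.0002
```

```bash
python3 -c "
from h import *
tin('w7');corr(.536,0,.243,np.pi-.062)"
```

```text
160 247 356 301.5
200 250 352 301.0
240 241 352 296.5
275 244 351 297.5
rot [-0.0004 -0.0021 -0.0049] delta now [-0.0091 -0.1065  0.0006] after [-0.0086 -0.1066  0.0006] q [ 0.198  0.388 -0.214  0.971  0.     0.264] pos [0.534  0.1069 0.2436] F [-0.2 -0.8  0.5] t 9.55
```

>>> carry_out:
  targets:
    - {"x": 0,"y": 0,"z": 0.001,"ax": 0,"ay": 0,"az": 0}
    - {"x": 0,"y": -0.003,"z": 0,"ax": 0,"ay": 0,"az": 0}
    - {"x": 0,"y": -0.005,"z": 0,"ax": 0,"ay": 0,"az": 0}
    - {"x": 0,"y": -0.005,"z": 0,"ax": 0,"ay": 0,"az": 0}
    - {"x": 0,"y": -0.005,"z": 0,"ax": 0,"ay": 0,"az": 0}
    - {"x": 0,"y": -0.005,"z": 0,"ax": 0,"ay": 0,"az": 0}
    - {"x": 0,"y": -0.005,"z": 0,"ax": 0,"ay": 0,"az": 0}
    - {"x": 0,"y": -0.005,"z": 0,"ax": 0,"ay": 0,"az": 0}
    - {"x": 0,"y": -0.003,"z": 0,"ax": 0,"ay": 0,"az": 0}

```text
t: 10.45
eef_pos: [0.5319, 0.0704, 0.2433]
tool_rot: [-0.106, -3.139, 0.0]
wrist_force: [0.9, 0.5, 4.4]
opening: 0.0003
```

```bash
python3 -c "
from h import *
tin('w8');corr(.536,0,.243,np.pi-.062)"
```

```text
160 292 395 343.5
200 293 394 343.5
240 283 392 337.5
275 285 390 337.5
rot [-0.0003 -0.0007 -0.0056] delta now [-0.0088 -0.0697  0.0003] after [-0.0084 -0.0698  0.0003] q [ 0.131  0.372 -0.239  0.961 -0.     0.199] pos [0.5319 0.0701 0.2433] F [ 0.2 -0.8  4.6] t 10.5
```

Each stroke rolls the tin about 18 mm. Next cycle.

>>> carry_out:
  targets:
    - {"x": 0,"y": -0.004,"z": 0,"ax": 0,"ay": 0,"az": 0}
    - {"x": 0,"y": -0.002,"z": -0.004,"ax": 0,"ay": 0,"az": 0}
    - {"x": 0,"y": 0.011,"z": -0.002,"ax": 0,"ay": 0,"az": 0}
    - {"x": 0,"y": 0.011,"z": 0,"ax": 0,"ay": 0,"az": 0}
    - {"x": 0,"y": 0,"z": 0.003,"ax": 0,"ay": 0,"az": 0}
    - {"x": 0,"y": 0,"z": 0.0025,"ax": 0,"ay": 0,"az": 0}
    - {"x": 0,"y": 0,"z": 0,"ax": 0,"ay": 0,"az": 0}

```text
t: 11.2
eef_pos: [0.5326, 0.0871, 0.2428]
tool_rot: [-0.104, -3.137, 0.001]
wrist_force: [-0.3, -0.0, -0.1]
opening: -0.0001
```

>>> carry_out:
  targets:
    - {"x": 0,"y": 0,"z": 0.001,"ax": 0,"ay": 0,"az": 0}
    - {"x": 0,"y": -0.003,"z": 0,"ax": 0,"ay": 0,"az": 0}
    - {"x": 0,"y": -0.005,"z": 0,"ax": 0,"ay": 0,"az": 0}
    - {"x": 0,"y": -0.005,"z": 0,"ax": 0,"ay": 0,"az": 0}
    - {"x": 0,"y": -0.005,"z": 0,"ax": 0,"ay": 0,"az": 0}
    - {"x": 0,"y": -0.005,"z": 0,"ax": 0,"ay": 0,"az": 0}
    - {"x": 0,"y": -0.005,"z": 0,"ax": 0,"ay": 0,"az": 0}
    - {"x": 0,"y": -0.005,"z": 0,"ax": 0,"ay": 0,"az": 0}
    - {"x": 0,"y": -0.003,"z": 0,"ax": 0,"ay": 0,"az": 0}

```text
t: 12.1
eef_pos: [0.5305, 0.0506, 0.2432]
tool_rot: [-0.106, -3.139, -0.0]
wrist_force: [-3.7, -0.0, 13.1]
opening: 0.0003
```

```bash
python3 -c "
from h import *
tin('w9');corr(.536,0,.243,np.pi-.062)"
```

```text
160 289 391 340.0
200 289 390 339.5
240 280 388 334.0
275 282 387 334.5
rot [-0.0001 -0.0006 -0.0056] delta now [-0.0089 -0.0498  0.0002] after [-0.0086 -0.0498  0.0002] q [ 0.095  0.365 -0.249  0.957 -0.     0.162] pos [0.5305 0.0503 0.2432] F [-4.1 -1.1 11.5] t 12.15
```

View pics/w9.png

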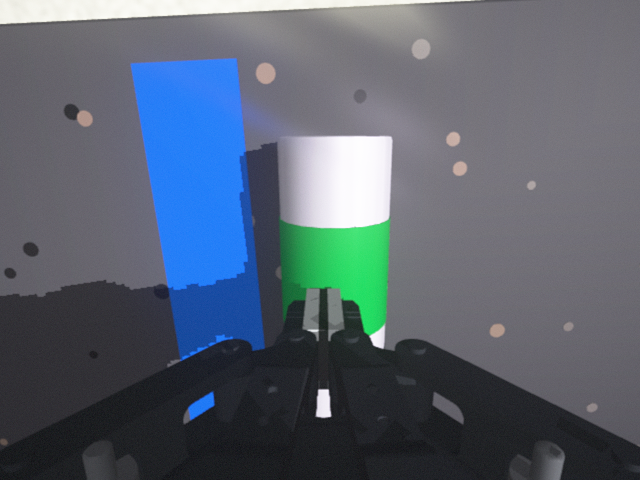

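The tin stays parallel to the tool and centred, with its axis at column 334 and y at about 0.056. Two more identical cycles, then a check.

>>> carry_out:
  targets:
    - {"x": 0,"y": -0.004,"z": 0,"ax": 0,"ay": 0,"az": 0}
    - {"x": 0,"y": -0.002,"z": -0.004,"ax": 0,"ay": 0,"az": 0}
    - {"x": 0,"y": 0.011,"z": -0.002,"ax": 0,"ay": 0,"az": 0}
    - {"x": 0,"y": 0.011,"z": 0,"ax": 0,"ay": 0,"az": 0}
    - {"x": 0,"y": 0,"z": 0.003,"ax": 0,"ay": 0,"az": 0}
    - {"x": 0,"y": 0,"z": 0.002,"ax": 0,"ay": 0,"az": 0}
    - {"x": 0,"y": 0,"z": 0,"ax": 0,"ay": 0,"az": 0}

```text
t: 12.85
eef_pos: [0.5313, 0.0671, 0.2429]
tool_rot: [-0.104, -3.137, 0.001]
wrist_force: [-0.4, 0.3, -0.2]
opening: -0.0004
```

>>> carry_out:
  targets:
    - {"x": 0,"y": 0,"z": 0.001,"ax": 0,"ay": 0,"az": 0}
    - {"x": 0,"y": -0.003,"z": 0,"ax": 0,"ay": 0,"az": 0}
    - {"x": 0,"y": -0.005,"z": 0,"ax": 0,"ay": 0,"az": 0}
    - {"x": 0,"y": -0.005,"z": 0,"ax": 0,"ay": 0,"az": 0}
    - {"x": 0,"y": -0.005,"z": 0,"ax": 0,"ay": 0,"az": 0}
    - {"x": 0,"y": -0.005,"z": 0,"ax": 0,"ay": 0,"az": 0}
    - {"x": 0,"y": -0.005,"z": 0,"ax": 0,"ay": 0,"az": 0}
    - {"x": 0,"y": -0.005,"z": 0,"ax": 0,"ay": 0,"az": 0}
    - {"x": 0,"y": -0.003,"z": 0,"ax": 0,"ay": 0,"az": 0}

```text
t: 13.75
eef_pos: [0.5292, 0.0304, 0.2432]
tool_rot: [-0.106, -3.139, 0.0]
wrist_force: [-2.2, 1.4, 11.2]
opening: 0.0005
```

```bash
python3 -c "
from h import *
tin('w10');corr(.536,0,.243,np.pi-.062)"
```

```text
160 284 389 336.5
200 286 388 337.0
240 279 386 332.5
275 280 385 332.5
rot [-0.0002 -0.0005 -0.0057] delta now [-0.0088 -0.0296  0.0002] after [-0.0087 -0.0297  0.0002] q [ 0.057  0.36  -0.257  0.955 -0.     0.125] pos [0.5292 0.0302 0.2432] F [-3.3 -0.7 11. ] t 13.8
```

Tin y is about 0.035 now. Two more cycles should bring it close.

>>> carry_out:
  targets:
    - {"x": 0,"y": -0.004,"z": 0,"ax": 0,"ay": 0,"az": 0}
    - {"x": 0,"y": -0.002,"z": -0.004,"ax": 0,"ay": 0,"az": 0}
    - {"x": 0,"y": 0.011,"z": -0.002,"ax": 0,"ay": 0,"az": 0}
    - {"x": 0,"y": 0.011,"z": 0,"ax": 0,"ay": 0,"az": 0}
    - {"x": 0,"y": 0,"z": 0.003,"ax": 0,"ay": 0,"az": 0}
    - {"x": 0,"y": 0,"z": 0.002,"ax": 0,"ay": 0,"az": 0}
    - {"x": 0,"y": 0,"z": 0,"ax": 0,"ay": 0,"az": 0}

```text
t: 14.5
eef_pos: [0.5299, 0.0472, 0.2429]
tool_rot: [-0.104, -3.137, 0.001]
wrist_force: [-0.2, 0.7, 0.4]
opening: -0.0002
```

>>> carry_out:
  targets:
    - {"x": 0,"y": 0,"z": 0.001,"ax": 0,"ay": 0,"az": 0}
    - {"x": 0,"y": -0.003,"z": 0,"ax": 0,"ay": 0,"az": 0}
    - {"x": 0,"y": -0.005,"z": 0,"ax": 0,"ay": 0,"az": 0}
    - {"x": 0,"y": -0.005,"z": 0,"ax": 0,"ay": 0,"az": 0}
    - {"x": 0,"y": -0.005,"z": 0,"ax": 0,"ay": 0,"az": 0}
    - {"x": 0,"y": -0.005,"z": 0,"ax": 0,"ay": 0,"az": 0}
    - {"x": 0,"y": -0.005,"z": 0,"ax": 0,"ay": 0,"az": 0}
    - {"x": 0,"y": -0.005,"z": 0,"ax": 0,"ay": 0,"az": 0}
    - {"x": 0,"y": -0.003,"z": 0,"ax": 0,"ay": 0,"az": 0}

```text
t: 15.4
eef_pos: [0.5279, 0.0104, 0.2433]
tool_rot: [-0.106, -3.14, 0.0]
wrist_force: [-3.4, -0.7, 11.3]
opening: -0.0004
```

>>> carry_out:
  targets:
    - {"x": 0,"y": -0.004,"z": 0,"ax": 0,"ay": 0,"az": 0}
    - {"x": 0,"y": -0.002,"z": -0.004,"ax": 0,"ay": 0,"az": 0}
    - {"x": 0,"y": 0.011,"z": -0.002,"ax": 0,"ay": 0,"az": 0}
    - {"x": 0,"y": 0.011,"z": 0,"ax": 0,"ay": 0,"az": 0}
    - {"x": 0,"y": 0,"z": 0.003,"ax": 0,"ay": 0,"az": 0}
    - {"x": 0,"y": 0,"z": 0.002,"ax": 0,"ay": 0,"az": 0}
    - {"x": 0,"y": 0,"z": 0,"ax": 0,"ay": 0,"az": 0}

```text
t: 16.1
eef_pos: [0.5286, 0.0273, 0.2429]
tool_rot: [-0.104, -3.137, 0.001]
wrist_force: [-0.4, -0.1, 0.2]
opening: -0.0001
```

```bash
python3 -c "
from h import *
tin('w11');corr(.536,0,.243,np.pi-.062)
look('top11')"
```

```text
160 237 343 290.0
200 240 342 291.0
240 234 343 288.5
275 236 343 289.5
rot [-0.0003 -0.0021 -0.0048] delta now [-0.0091 -0.0266  0.0001] after [-0.009  -0.0266  0.0001] q [ 0.051  0.36  -0.257  0.956 -0.     0.118] pos [0.5287 0.0271 0.2431] F [-0.  -0.   0.8] t 16.15
```

View pics/w11.png

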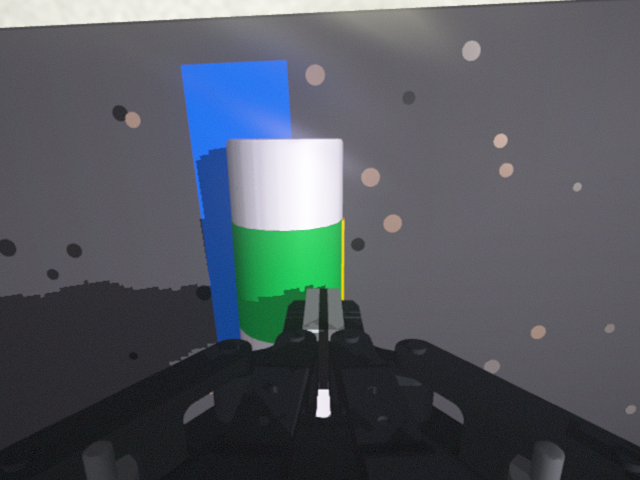

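The tin is at y of about 0.011, partly over the strip, with about 22 mm to go. One more stroke, with a slower end, then lift.

>>> carry_out:
  targets:
    - {"x": 0,"y": -0.002,"z": 0.001,"ax": 0,"ay": 0,"az": 0}
    - {"x": 0,"y": -0.004,"z": 0,"ax": 0,"ay": 0,"az": 0}
    - {"x": 0,"y": -0.005,"z": 0,"ax": 0,"ay": 0,"az": 0}
    - {"x": 0,"y": -0.005,"z": 0,"ax": 0,"ay": 0,"az": 0}
    - {"x": 0,"y": -0.005,"z": 0,"ax": 0,"ay": 0,"az": 0}
    - {"x": 0,"y": -0.005,"z": 0,"ax": 0,"ay": 0,"az": 0}
    - {"x": 0,"y": -0.005,"z": 0,"ax": 0,"ay": 0,"az": 0}
    - {"x": 0,"y": -0.005,"z": 0,"ax": 0,"ay": 0,"az": 0}
    - {"x": 0,"y": -0.003,"z": 0,"ax": 0,"ay": 0,"az": 0}
    - {"x": 0,"y": -0.002,"z": 0,"ax": 0,"ay": 0,"az": 0}

```text
t: 17.2
eef_pos: [0.5263, -0.0144, 0.2432]
tool_rot: [-0.106, -3.14, 0.0]
wrist_force: [-1.6, -0.5, 8.8]
opening: 0.0003
```

```bash
python3 -c "
from h import *
tin('w12');corr(.536,0,.243,np.pi-.062)"
```

```text
160 293 393 343.0
200 294 391 342.5
240 281 390 335.5
275 283 389 336.0
rot [-0.0003 -0.0001 -0.0056] delta now [-0.0087  0.0152  0.0002] after [-0.0088  0.0152  0.0002] q [-0.028  0.353 -0.267  0.951 -0.     0.04 ] pos [ 0.5263 -0.0146  0.2432] F [-2.7 -0.2  8.9] t 17.25
```

View pics/w12.png

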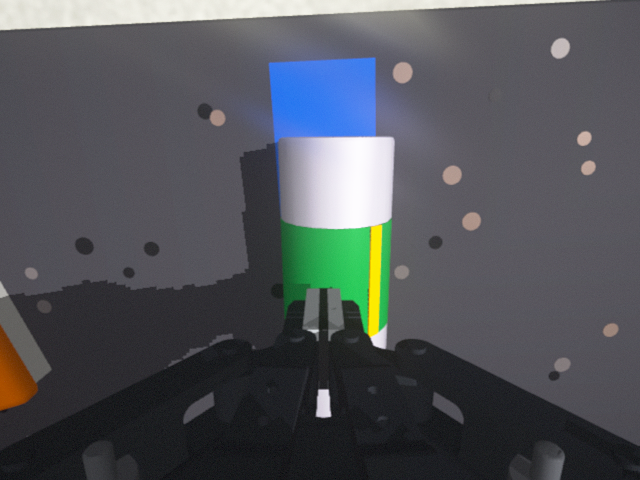

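Tin y is about -0.008, so roughly 4 mm remain. I'll finish slowly and lift off.

>>> carry_out:
  targets:
    - {"x": 0,"y": -0.002,"z": 0,"ax": 0,"ay": 0,"az": 0}
    - {"x": 0,"y": -0.002,"z": 0,"ax": 0,"ay": 0,"az": 0}
    - {"x": 0,"y": -0.002,"z": 0,"ax": 0,"ay": 0,"az": 0}
    - {"x": 0,"y": 0,"z": 0,"ax": 0,"ay": 0,"az": 0}
    - {"x": 0,"y": 0,"z": -0.003,"ax": 0,"ay": 0,"az": 0}
    - {"x": 0,"y": 0,"z": -0.01,"ax": 0,"ay": 0,"az": 0}
    - {"x": 0,"y": 0,"z": -0.03,"ax": 0,"ay": 0,"az": 0}
    - {"x": 0,"y": 0,"z": -0.03,"ax": 0,"ay": 0,"az": 0}
    - {"x": 0.02,"y": 0,"z": -0.03,"ax": 0,"ay": 0,"az": 0}
    - {"x": 0.03,"y": 0,"z": -0.03,"ax": 0,"ay": 0,"az": 0}
    - {"x": 0.03,"y": 0,"z": -0.03,"ax": 0,"ay": 0,"az": 0}
    - {"x": 0,"y": 0,"z": 0,"ax": 0,"ay": 0,"az": 0}

```text
t: 18.45
eef_pos: [0.4441, -0.0143, 0.4102]
tool_rot: [0.105, 3.136, -0.0]
wrist_force: [1.2, -0.2, -0.8]
opening: -0.0005
```

```bash
python3 - <<'E'
from h import *
corr(.536,0,.243,np.pi-.062)
s,im,H,S,V=look('top13')
s=robot.snapshot('wrist');cv2.imwrite('pics/w13.png',s['color'][:,:,::-1])
s=robot.snapshot('scene');cv2.imwrite('pics/s13.png',s['color'][:,:,::-1])
E
```

```text
rot [-0.0001  0.004  -0.0049] delta now [-0.09    0.0204  0.1675] after [-0.0908  0.02    0.1672] q [-0.032  0.095 -0.16   1.311 -0.     0.035] pos [ 0.4441 -0.0143  0.4102] F [ 1.2 -0.2 -0.8] t 18.45
```

View pics/w13.png

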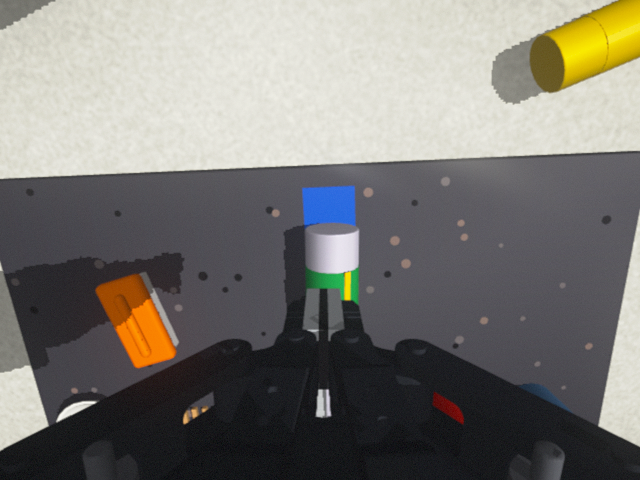

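View pics/top13.png

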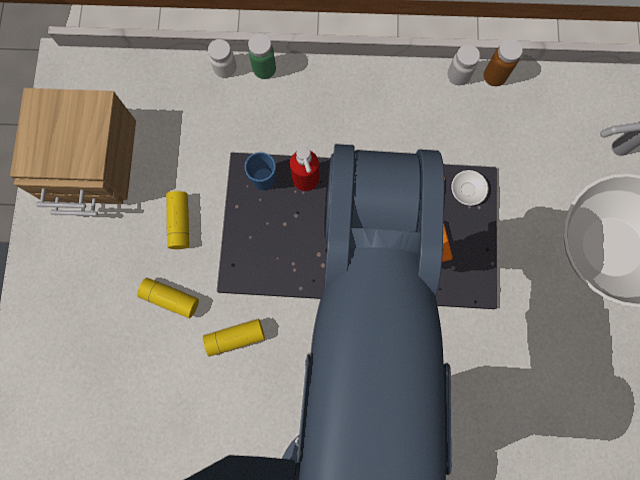

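The tin looks centred on the strip in the wrist view (tin 306–358, strip 303–355). The arm hides it from the top camera, so I'll move aside to check.

>>> carry_out:
  targets:
    - {"x": 0,"y": -0.03,"z": 0,"ax": 0,"ay": 0,"az": 0}
    - {"x": 0,"y": -0.03,"z": 0,"ax": 0,"ay": 0,"az": 0}
    - {"x": 0.01,"y": -0.03,"z": 0,"ax": 0,"ay": 0,"az": 0}
    - {"x": 0.01,"y": -0.03,"z": 0,"ax": 0,"ay": 0,"az": 0}
    - {"x": 0.01,"y": -0.03,"z": 0,"ax": 0,"ay": 0,"az": 0}
    - {"x": 0.01,"y": -0.03,"z": 0,"ax": 0,"ay": 0,"az": 0}
    - {"x": 0.01,"y": -0.03,"z": 0,"ax": 0,"ay": 0,"az": 0}
    - {"x": 0.01,"y": -0.03,"z": 0,"ax": 0,"ay": 0,"az": 0}
    - {"x": 0.01,"y": -0.03,"z": 0,"ax": 0,"ay": 0,"az": 0}
    - {"x": 0.01,"y": -0.03,"z": 0,"ax": 0,"ay": 0,"az": 0}
    - {"x": 0.01,"y": -0.03,"z": 0,"ax": 0,"ay": 0,"az": 0}
    - {"x": 0,"y": 0,"z": 0,"ax": 0,"ay": 0,"az": 0}

```text
t: 19.8
eef_pos: [0.3334, -0.3405, 0.4044]
tool_rot: [-0.11, -3.136, -0.001]
wrist_force: [0.1, 0.4, 0.1]
opening: -0.0003
```

```bash
python3 - <<'E'
from h import *
s,im,H,S,V=look('top14')
cv2.imwrite("pics/crop14.png",cv2.resize(im[140:315,210:510,::-1],None,fx=2.6,fy=2.6,interpolation=2))
roi2=np.zeros(H.shape,bool); roi2[207:285,325:385]=1
m=big((((V>110)&(S<80))|((abs(H-65)<20)&(S>100))|((abs(H-27)<6)&(S>120)))&roi2); m=cv2.morphologyEx(m,cv2.MORPH_CLOSE,np.ones((5,5)))
b=cv2.boxPoints(rect(m)); P,c=ray(s,b,.045); print(b.round(1).tolist(),P.round(4).tolist(),"mid",P.mean(0).round(4))
roi=np.zeros(H.shape,bool); roi[195:300,225:470]=1
m=big((abs(H-10)<8)&(S>150)&roi); b=cv2.boxPoints(rect(m));print("brush",ray(s,b,.055)[0].round(3).tolist())
a=cv2.imread("pics/top1.png").astype(int);d=abs(a-im[:,:,::-1]).sum(2)>60; d=d[150:205,225:500]; print("far-part diff px",d.sum(), np.argwhere(d).mean(0) if d.any() else 0)
E
```

```text
[[338.29998779296875, 272.8999938964844], [343.6000061035156, 214.8000030517578], [365.70001220703125, 216.8000030517578], [360.5, 275.0]] [[0.4606, 0.0172, 0.045], [0.5964, 0.0089, 0.045], [0.5934, -0.0423, 0.045], [0.4578, -0.0329, 0.045]] mid [ 0.5271 -0.0123  0.045 ]
brush [[0.58, -0.172, 0.055], [0.593, -0.217, 0.055], [0.5, -0.239, 0.055], [0.487, -0.195, 0.055]]
far-part diff px 0 0
```

View pics/crop14.png

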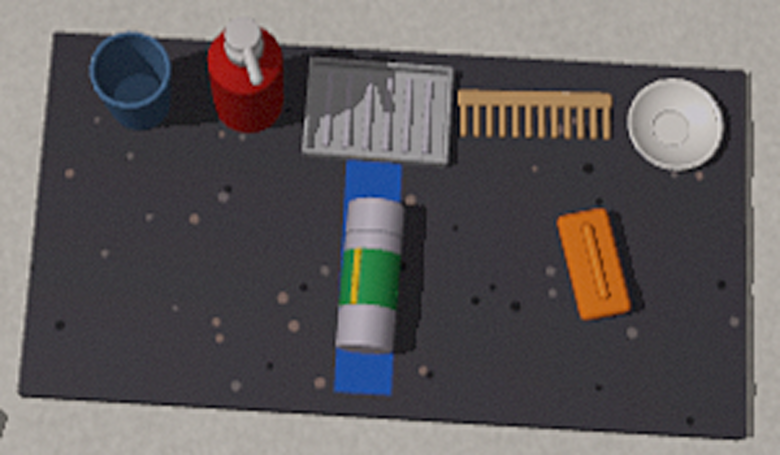

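The tin's middle is at (0.527, -0.012) and the strip's midline there is at y of about -0.012. Nothing else has moved, so I'll hand in.

```bash
python3 -c "
from bench import robot
print(robot.hand_in())"
```

```text
the job is handed in; nothing more can be done
None
```

The tin now lies along the middle of the blue strip, and I handed the job in at about 20 s of the 64 s allowed. I rolled it about 143 mm in eight short strokes, with the shut fingertips on its top at about 4–31 N, lifting and stepping back between strokes. Only that one contact reached 31 N, and I eased it before pushing. By distance that is nearly a full turn. Finger speed stayed around 50 mm/s, so the tin moved at about 25 mm/s.

**Last checks:**
- **Position:** the top camera puts the tin's middle at (0.527, -0.012). That is within about 1 mm of the strip's midline, about 7 mm from its centre along it, and about 0.04 rad from parallel.
- **Bystanders:** the nail brush measures the same as at the start, and the far part of the slab shows no changed pixels.
- **Hand:** it is well clear, with the wrist force near zero.

**What went off plan:** on the approach the last wrist joint reached its range end, reading 3.141 against a limit of 3.14. I turned the tool half a turn to the equivalent grasp before touching the tin. I saw no sign of skidding, but I had no direct reading of the tin's speed, and the hand-in reported no verdict.

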